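# Mount a turned capital on the carving stand's studs

### The arm

A 6-joint arm with a two-finger parallel gripper is mounted at the origin on the work surface. World frame = base frame: x ahead of the robot, y to its left, z up, the work surface at z = 0. Lengths are in m, angles in rad, forces in N, time in s.
With the tool pointing down it reaches from about 0.4 to 0.825 m from the base axis. Payload 7 kg.
Tool frame: the origin (TCP) lies between the finger pads; the fingertips stand 8 mm ahead of it and the grasp point (between the pads) lies 11 mm behind it (arm.finger_overhang is the distance from the TCP to the fingertips, in m); z points along the fingers, y is the line along which they close (so a half turn about z gives the same grasp; the last joint's range is limited). The gripper opens to 88 mm and grips with 3 to 60 N. Pads are 19 mm wide; open, the fingers measure 130 mm over their backs; the gripper's body (78 mm by 193 mm) begins 47 mm behind the grasp point.
Start: joints at [1.524, 0.359, 0.012, 0, -1.224, -0.288], TCP at [0.222, 0.637, 0.235] pointing down, gripper open.
Joint ranges: [-3.07, 3.07], [-1.43, 2.12], [-1.02, 1.25], [-3.03, 1.67], [-3.05, -0], [-3.03, 3.03]. Speed limits (rad/s): [2.39, 2.39, 3.01, 3.14, 3.14, 3.14].

### API

Orientations are given as [roll, pitch, yaw] about the fixed x, y, z axes, in that order (R = Rz(yaw) Ry(pitch) Rx(roll)).
In Python, from station import arm gives the robot as it stands.
- The arm moves only by the tool move_arm, never from a script. Its argument "rows" is text: rows parted by semicolons, each of 7 numbers parted by spaces: the turn, a rotation vector about the tool's x, y, z in degrees, then the shift along the tool's x, y, z in m, then the finger opening in m, from 0 to 0.0876. A call has 1 to 8 rows; each row shifts and turns the commanded pose from where the row before left it, along the tool's axes as they then stand; what a row does not reach is not made up. A row lasts 1/8 s, in which the tool goes at most 62.5 mm and 10.7 degrees, less where a joint would pass 70% of its speed; a pose out of reach is approached as far as the arm can. A call is refused whole if a number of a shift passes 0.0625 or a number of a turn 10.7, either way. A call with a gripper value outside its range is refused whole. The fingers move at their own pace and stop on an object; "squeeze" is the grip in N (left out, the last holds). Time passes only in rows, so rows that do not move let the fingers close. It gives the time, the measured TCP pose, the force, the opening and the grip force at its end, in the units of the state.
- arm.get_state(): the state, without advancing time (a new reading comes with each control period).
- arm.grab_frame(name): name is "scene" or "top"; returns (picture, depth): 420x560x3 uint8, blue, green, red; 420x560 float32, m along the optical axis (not along the pixel's ray), 0 where there is no reading.
- arm.camera_model(name): a dict with "mtx" (3x3 intrinsics, pixels), "camera_from_world" (4x4, takes a point from world to camera coordinates). Camera axes: x right, y down, z forward; pixel columns grow to the right and rows downward; lengths in m; the calibration is good to about 2 mm. A picture is of the moment at which its call begins. camera_model takes no time and is no camera call.
- arm.job_done(): hands the job in; it is judged then, once.
The state is a dict: "t": time; "q": joint angles; "qd": joint speeds; "joint_efforts": joint torques, N m; "eef_pos": TCP position; "ee_rot": TCP orientation; "force": force on the tool from outside, world axes, zero at the start; "moment": the same for the moment, N m; "width": finger opening in m; "gripper_force": force on a finger pad.
Only numpy, scipy, OpenCV 4.12 (cv2) and the standard library are available. Lean on these libraries where they do the work, as an engineer would, in place of code of your own. Each camera call takes 0.05 s, during which the arm holds its last target. There are 200 camera calls.

### The job

Take the turned wooden capital out of its storage bay, stand it upright on the open bench and let go, so that you can take its square tenon by the other two faces. Then set it on the carving stand between the two posts: turn it until the four studs find the four holes of its faceplate and slide it fully home, flat on the stud plate, and let go; leave the mallet, mug and chisel where they are.

Things in the scene. Friction and masses are not known exactly. Their poses are not given: they have to be found in the camera images.
- capital: Turned beech capital, 112 mm tall, 0.3 to 0.6 kg, on an aluminium faceplate 104 (x) by 62 (y) by 10 mm. Origin: centre of the faceplate's underside; z up. The plate has four 10 mm through holes at x = +-38, y = +-20 mm and a central 20 mm bore, open below only, 26 mm deep. Above it a round wooden body, radius 29 mm at most, up to z = 72 mm. A half turn about z makes no difference to the fit.
- tenon (a point): Centre of the capital's square tenon, the place to grip: 40 by 40 mm, faces square to the capital's x and y, from 72 to 112 mm above its underside (this point at 92 mm). Axes as the capital's.
- bay: Fixed wooden storage bay; origin: centre of its underside on the bench. x runs along its channel, open above and at both x ends. Base 130 (x) by 110 (y) mm. Two cheeks 110 mm long, 18 mm thick, up to z = 120 mm, inner faces at y = +-35 mm: they leave 15 mm beside the tenon's y faces, so in here it is gripped on its x faces (fingers closing along x).
- bay_floor (a point): Centre of the bay's floor, 15 mm above the bench. The capital starts standing here, its x along the bay's x within 2 degrees, up to 12 mm from this point along x.
- stand: Fixed green carving stand; origin: centre of its underside on the bench. Base 200 (x) by 130 (y) by 15 mm, two tall posts at x = +-80 mm. On the base, centred, a dark stud plate 104 by 64 by 10 mm with four brass studs of 7 mm diameter, 12 mm tall (last 2 mm taper to 5 mm), at +-38 mm along and +-20 mm across the plate, and a central pilot. The plate's long side lies roughly along the stand's x.
- seat (a point): Centre of the stud plate's upper face, 25 mm above the bench; axes as the stand's. The capital's origin comes here when fully home. The plate is clamped turned about this point by an unknown angle, up to 32 degrees either way from the stand's x; no reading gives it: see it, or feel for it. The capital fits within about 2 degrees either way of the right angle.
- pilot_tip (a point): Top of the steel pilot in the middle of the seat: 18 mm diameter, 24 mm tall from the seat, the last 6 mm tapering to 10 mm diameter; it centres the capital's bore. Lowered over it at a wrong angle, the capital rests on the stud tips with its underside 12 mm above the seat; lightly pressed and turned in small steps, it drops when the angle is right.
- post_a (a point): Top centre of the stand's post at its x = +80 mm, 192 mm above the bench. The post is 20 (x) by 30 (y) mm, inner face 70 mm from the stand's middle. A gripper's body lying along the stand's x would strike the posts when the capital is down between them: there grip the tenon on its y faces (fingers closing along y).
- post_b (a point): Top centre of the like post at the stand's x = -80 mm.
- mallet: Bystander: wooden mallet lying flat, head 70 by 110 by 60 mm, its origin under the head, handle 24 mm thick to x = -190 mm. Leave it.
- mug: Bystander: white mug, 80 mm wide, 90 mm tall, handle at +y; origin at the centre of its underside. Leave it.
- chisel: Bystander: carving chisel lying flat, wooden handle from x = -120 to 0 mm, blade to x = 115 mm, 22 mm high; origin underneath its ferrule. Leave it.
There are look-alikes about, which are no part of the job. Several things look just like the stand: the one meant starts nearest to the robot's base. What is shaped like the bay but yellow is not meant.

How it is judged:
By the outcome, as a careful person would: the job done as asked, in the order asked, and still so for the second after the job is handed in, with the robot touching nothing.
It also fails if it takes over 72 s, if anything falls off the work surface, if the arm or the gripper's body presses on something with over 40 N, if the wrist force passes 120 N, or if a joint passes its speed limit or range.

## Working session

There is one attempt and no reset: what is moved stays moved. The work goes in short steps, Python scripts to look and compute and a tool call to move; the robot and the scene stay as the last step left them, time stands still between calls to the robot, and variables do not carry over. Pictures are saved under pics/ and viewed, at most 10 in all, crops included, and the job is handed in when it is done.

Besides the shell and the picture viewer there is one more tool, called after "Emit:" as name(argument=value, ...) on one line, values as JSON. move_arm: Moves the arm, as the interface text tells. Its arguments: {"type":"object","properties":{"rows":{"type":"string"},"squeeze":{"type":"number"}},"required":["rows"]}

```bash
ls; mkdir -p pics
cat > h.py <<'E'
import numpy as np, cv2
from station import arm
from scipy.spatial.transform import Rotation as R
def grab(n):
    im,d=arm.grab_frame(n); return im,d
def pts(n,d):
    m=arm.camera_model(n); K=np.array(m["mtx"]); T=np.linalg.inv(np.array(m["camera_from_world"]))
    v,u=np.indices(d.shape); c=np.stack([(u-K[0,2])/K[0,0]*d,(v-K[1,2])/K[1,1]*d,d],-1)
    P=c@T[:3,:3].T+T[:3,3]; P[d<=0]=np.nan; return P
def proj(n,p):
    m=arm.camera_model(n); K=np.array(m["mtx"]); T=np.array(m["camera_from_world"])
    c=T[:3,:3]@np.array(p)+T[:3,3]; u=K@c; return u[:2]/u[2]
E
python3 - <<'E'
from h import *
for n in("top","scene"):
    im,d=grab(n); cv2.imwrite(f"pics/{n}0.png",im); np.save(f"{n}0.npy",d)
    T=np.linalg.inv(np.array(arm.camera_model(n)["camera_from_world"])); print(n,T[:3,3].round(3),T[:3,2].round(2))
s=arm.get_state();print(s)
E
```

```text
pics
top [ 0.388 -0.135  1.519] [ 0.11  0.01 -0.99]
scene [ 1.507 -0.135  1.142] [-0.7   0.01 -0.72]
{'t': 0.1, 'q': array([ 1.52408119e+00,  3.59355000e-01,  1.11703065e-02, -3.06620544e-04,
       -1.22410254e+00, -2.88120609e-01]), 'qd': array([ 0.00018311, -0.00172217,  0.00195815,  0.00303175,  0.00058849,
       -0.00077504]), 'joint_efforts': array([-1.73144112e-03, -5.84163666e+01,  2.93753886e+01,  7.01547682e+00,
        1.02155012e-02, -5.13510838e-05]), 'eef_pos': array([0.22168731, 0.63711695, 0.23369964]), 'ee_rot': array([ 3.14008129e+00, -1.47305209e-04, -3.34940038e-01]), 'force': array([ 0.45210204, -0.48220141,  0.15117837]), 'moment': array([ 0.05315611, -0.07080291,  0.00766199]), 'gripper_force': 0.0, 'width': 0.08750200422752386}
```

View pics/top0.png

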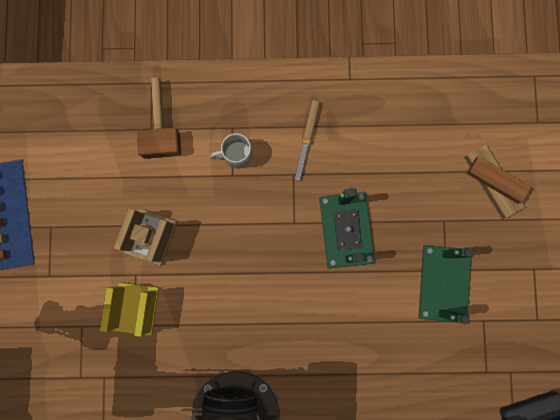

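View pics/scene0.png

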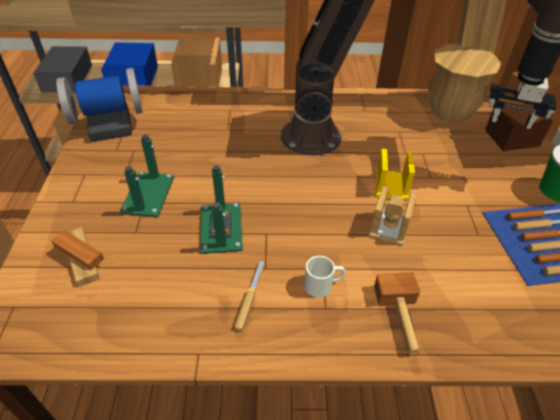

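The top view shows two green stands, at (347,230) and (445,284). The first is nearer the base (235,405) and carries the stud plate. The bay is the wooden one at (146,237) with the capital in it. The yellow one at (130,309) is a decoy.

Run:
```python
from h import *
im=cv2.imread("pics/top0.png"); d=np.load("top0.npy"); P=pts("top",d)
def rect(mask,name):
    p=P[mask]; p=p[~np.isnan(p).any(1)]
    r=cv2.minAreaRect((p[:,:2]*1000).astype(np.float32)); print(name,len(p),np.round(r[0],1),np.round(r[1],1),round(r[2],1),'z',np.median(p[:,2]).round(4), 'mean',p.mean(0).round(4))
def win(x0,x1,y0,y1):
    m=np.zeros(d.shape,bool); m[y0:y1,x0:x1]=1; return m
Z=np.nan_to_num(P[...,2],nan=-1)
w=win(105,185,200,272)
rect(w&(Z>.1)&(Z<.14),'bay tops+tenon'); rect(w&(Z>.005),'bay all')
c=win(130,160,218,248)
print(np.round(Z[224:246:2,128:160:2]*1000).astype(int))
g=win(310,385,180,275); b,gg,r=[im[...,i].astype(int) for i in range(3)]
rect(g&(Z>.17),'posts')
for nm,s in (('post a?',win(310,385,180,225)),('post b?',win(310,385,235,275))): rect(s&(Z>.175),nm)
rect(g&(gg>r+15)&(Z<.03)&(Z>.005),'stand base')
g2=win(410,480,235,330); rect(g2&(Z>.17),'posts other');rect(g2&(gg>r+15)&(Z<.03)&(Z>.005),'other base')
a=cv2.resize(im[195:270,105:185],None,fx=5,fy=5,interpolation=cv2.INTER_CUBIC); bb=cv2.resize(im[185:272,312:382],None,fx=5,fy=5,interpolation=cv2.INTER_CUBIC)
o=np.zeros((435,760,3),np.uint8); o[:375,:400]=a; o[:435,405:755]=bb; cv2.imwrite("pics/crop1.png",np.clip(o*1.5,0,255).astype(np.uint8))
```

```text
bay tops+tenon 1032 [481.2 232.1] [110.3 109.6] 69.7 z 0.1208 mean [0.4811 0.2301 0.12  ]
bay all 2657 [485.3 248. ] [223.3 197.3] 89.1 z 0.0782 mean [0.4801 0.2307 0.0689]
[[  122   115    95    73   130    44    92    89    85    91    76    27
     25    25    22   116]
 [  117   100    87   133   126   129   127   130    94    89    91    88
     22    26    20   118]
 [  115   102    84   127   128   126   130   133   125   128   128    88
     89    23    21   122]
 [  102    93   127   128   132   128   133   130   126   124   123   107
     90    73   122   124]
 [  103    81   122   131   131   129   130   130   132   127   122    96
     88    83   120   122]
 [   95    80   129   124   128   127   127   132   125   126   110    92
     89   124   119   118]
 [   92   128   133   123   126   129   130   127   129   127   109    87
     89   120   119   127]
 [   84   129   125   126   132 -1000   125   128   127   121   101    88
     85   120   120   122]
 [   71    53    44    89   129   133   123   129   126   119    98    88
    117   122   119   125]
 [   72    50    36    15    87    83    85   123   124   108    89    86
    114   120   117   122]
 [   60    42    28    27    22    30    87    84 -1000    83    77    22
    115   120   122   114]]
posts 216 [ 492.3 -311. ] [179.9  30. ] 5.6 z 0.1891 mean [ 0.4941 -0.3096  0.1866]
post a? 101 [ 571.6 -303.4] [20.3 29.1] 6.2 z 0.189 mean [ 0.5715 -0.3027  0.1874]
post b? 100 [ 412.5 -318.3] [19.4 29.7] 0.8 z 0.1901 mean [ 0.4128 -0.3176  0.1879]
stand base 2001 [ 492.  -311.8] [196.8 128.9] 5.4 z 0.0154 mean [ 0.4897 -0.3086  0.0155]
posts other 235 [ 341.2 -572.7] [ 31.2 179.1] 83.7 z 0.19 mean [ 0.3401 -0.5702  0.1869]
other base 2928 [ 340.3 -573.4] [129.8 197.5] 83.2 z 0.0156 mean [ 0.3407 -0.57    0.0156]
```

View pics/crop1.png

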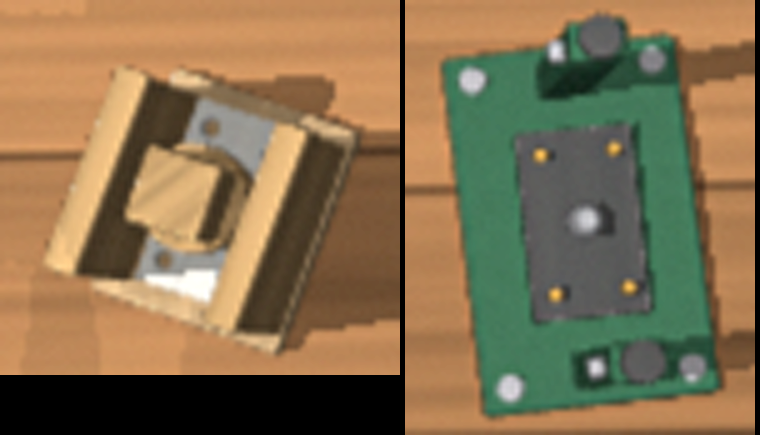

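The crop confirms the stand: stud plate with four brass studs and the pilot at crop (587,220). The capital stands in the wooden bay, its tenon at crop (175,195). Now the angles.

Run:
```python
from h import *
im=cv2.imread("pics/top0.png"); d=np.load("top0.npy"); P=pts("top",d); Z=np.nan_to_num(P[...,2],nan=-1)
m=np.zeros(d.shape,bool); m[218:250,125:160]=1
m&=(Z>.119)&(Z<.14)
n,l,st,c=cv2.connectedComponentsWithStats(m.astype(np.uint8),connectivity=4)
for i in range(1,n):
    if st[i,4]>40:
        p=P[l==i]; r=cv2.minAreaRect((p[:,:2]*1000).astype(np.float32)); print('tenon?',st[i],np.round(r[0],1),np.round(r[1],1),round(r[2],1),p.mean(0).round(4))
# ray cast
M=arm.camera_model("top");K=np.array(M["mtx"]);T=np.linalg.inv(np.array(M["camera_from_world"]))
def ray(u,v,z):
    r=T[:3,:3]@np.linalg.inv(K)@[u,v,1]; o=T[:3,3]; return (o+r*(z-o[2])/r[2])[:2]
# brass studs
hsv=cv2.cvtColor(im,cv2.COLOR_BGR2HSV); k=np.zeros(d.shape,np.uint8); k[205:255,328:368]=1
k&=((hsv[...,1]>100)&(hsv[...,0]<32)&(hsv[...,0]>10)).astype(np.uint8)
n,l,st,c=cv2.connectedComponentsWithStats(k)
w=hsv[...,2].astype(float)*hsv[...,1]
q=[]
for i in range(1,n):
    y,x=np.where(l==i); ww=w[y,x]; u,v=(x*ww).sum()/ww.sum(),(y*ww).sum()/ww.sum(); xy=ray(u,v,.035); print(st[i,4],round(u,1),round(v,1),xy.round(4)); 
    if st[i,4]>=3:q.append(xy)
q=np.array(q); print('centre',q.mean(0).round(4)); r=cv2.minAreaRect((q*1000).astype(np.float32)); print(np.round(r[1],1),r[2])
if len(q)==4:
    q=q[q[:,0].argsort()]; dl=q[2:].mean(0)-q[:2].mean(0); print('angle plate',np.degrees(np.arctan2(dl[1],dl[0])))
```

```text
tenon? [130 224  20  19 253] [483.7 231.3] [41.4 39.4] 70.8 [0.4836 0.2304 0.1269]
tenon? [149 226  11  24 100] [469.5 189.3] [16.8 61.2] 70.7 [0.4667 0.1912 0.1218]
8 353.2 214.2 [ 0.5316 -0.3284]
6 338.8 215.5 [ 0.5287 -0.2891]
8 356.4 242.0 [ 0.456  -0.3347]
6 341.8 243.5 [ 0.4525 -0.295 ]
centre [ 0.4922 -0.3118]
[76.4 39.8] 4.486173152923584
angle plate 4.636158805774508
```

Emit:
move_arm(rows="0 0 0 0.0476 0.0371 0 0.0876;0 0 0 0.0476 0.0371 0 0.0876;0 0 0 0.0476 0.0371 0 0.0876;0 0 0 0.0476 0.0371 0 0.0876;0 0 0 0.0476 0.0371 0 0.0876;0 0 0 0.0476 0.0371 0 0.0876;0 0 0 0.0476 0.0371 0 0.0876;0 0 0 0.0476 0.0371 0 0.0876")

```text
t: 1.1
eef_pos: [0.4845, 0.2302, 0.2345]
ee_rot: [-3.142, 0.0, -0.334]
force: [0.4, 0.9, 0.1]
width: 0.0873
gripper_force: 0.0
```

Emit:
move_arm(rows="0 0 10.5 0 0 0 0.0876;0 0 10.5 0 0 0 0.0876;0 0 10.5 0 0 0 0.0876;0 0 10.5 0 0 0 0.0876;0 0 10.5 0 0 0 0.0876;0 0 10.5 0 0 0 0.0876;0 0 10.5 0 0 0 0.0876;0 0 10.5 0 0 0 0.0876")

```text
t: 2.1
eef_pos: [0.4837, 0.2319, 0.2342]
ee_rot: [3.141, -0.0, -1.807]
force: [1.0, 0.1, -0.9]
width: 0.0876
gripper_force: 0.0
```

Emit:
move_arm(rows="0 0 6 0 0 0.01 0.0876;0 0 0 0 0 0.05 0.0876;0 0 0 0 0 0.04 0.0876;0 0 0 0 0 0.025 0.0876;0 0 0 0 0 0.01 0.0876;0 0 0 0 0 0 0.0876")

```text
t: 2.85
eef_pos: [0.4839, 0.2319, 0.0994]
ee_rot: [3.141, -0.001, -1.906]
force: [-0.5, -0.7, 0.3]
width: 0.0877
gripper_force: 0.0
```

Emit:
move_arm(rows="0 0 0 0 0 0 0.03;0 0 0 0 0 0 0.03;0 0 0 0 0 0 0.03;0 0 0 0 0 0 0.03;0 0 0 0 0 0 0.03;0 0 0 0 0 0 0.03", squeeze=35)

```text
t: 3.6
eef_pos: [0.4839, 0.2321, 0.0996]
ee_rot: [3.142, -0.0, -1.906]
force: [-1.4, -0.8, 1.0]
width: 0.0397
gripper_force: 35.0
```

Emit:
move_arm(rows="0 0 0 0 0 -0.01 0.03;0 0 0 0 0 -0.03 0.03;0 0 0 0 0 -0.04 0.03;0 0 0 0 0 -0.04 0.03;0 0 0 0 0 -0.025 0.03;0 0 0 0 0 0 0.03")

```text
t: 4.35
eef_pos: [0.4844, 0.2325, 0.2462]
ee_rot: [-3.14, 0.003, -1.906]
force: [0.1, -0.5, -6.8]
width: 0.0396
gripper_force: 35.0
```

Emit:
move_arm(rows="0 0 0 0.0375 -0.0154 0 0.03;0 0 0 0.0375 -0.0154 0 0.03;0 0 0 0.0375 -0.0154 0 0.03;0 0 0 0.0375 -0.0154 0 0.03;0 0 0 0.0375 -0.0154 0 0.03;0 0 0 0.0375 -0.0154 0 0.03;0 0 0 0.0375 -0.0154 0 0.03;0 0 -8 0 0 0 0.03")

```text
t: 5.35
eef_pos: [0.498, -0.0537, 0.2423]
ee_rot: [3.138, -0.001, -1.767]
force: [-0.2, -0.1, -6.0]
width: 0.0398
gripper_force: 35.0
```

Emit:
move_arm(rows="0 0 -8 0 0 0.03 0.03;0 0 -7.8 0 0 0.04 0.03;0 0 0 0 0 0.04 0.03;0 0 0 0 0 0.03 0.03;0 0 0 0 0 0.015 0.03;0 0 0 0 0 0 0.03")

```text
t: 6.1
eef_pos: [0.4984, -0.0516, 0.0882]
ee_rot: [3.138, -0.001, -1.49]
force: [-0.2, -0.4, -4.8]
width: 0.0396
gripper_force: 35.0
```

Emit:
move_arm(rows="0 0 0 0 0 0.002 0.03;0 0 0 0 0 0.001 0.03;0 0 0 0 0 0.001 0.03;0 0 0 0 0 0 0.03")

```text
t: 6.6
eef_pos: [0.4996, -0.0513, 0.0859]
ee_rot: [-3.141, 0.0, -1.49]
force: [-0.1, -0.3, -5.9]
width: 0.04
gripper_force: 35.0
```

Emit:
move_arm(rows="0 0 0 0 0 0.001 0.03;0 0 0 0 0 0.0005 0.03;0 0 0 0 0 0 0.03")

```text
t: 6.98
eef_pos: [0.4998, -0.0514, 0.0848]
ee_rot: [-3.141, -0.0, -1.49]
force: [-1.6, -0.7, 5.8]
width: 0.0396
gripper_force: 35.0
```

Touching. Release, and rise clear of the top.

Emit:
move_arm(rows="0 0 0 0 0 0 0.0876;0 0 0 0 0 0 0.0876;0 0 0 0 0 0 0.0876;0 0 0 0 0 0 0.0876;0 0 0 0 0 -0.02 0.0876;0 0 0 0 0 -0.04 0.0876;0 0 10.5 0 0 -0.02 0.0876;0 0 10.5 0 0 0 0.0876")

```text
t: 7.98
eef_pos: [0.5007, -0.0511, 0.166]
ee_rot: [-3.138, 0.002, -1.862]
force: [-1.0, 0.6, 0.4]
width: 0.0879
gripper_force: 0.0
```

Emit:
move_arm(rows="0 0 10.5 0 0 0 0.0876;0 0 10.5 0 0 0 0.0876;0 0 10.5 0 0 0 0.0876;0 0 10.5 0 0 0 0.0876;0 0 10.5 0 0 0 0.0876;0 0 10.5 0 0 0 0.0876;0 0 6 0 0 0 0.0876;0 0 0 0 0 0 0.0876")

```text
t: 8.98
eef_pos: [0.4995, -0.0513, 0.164]
ee_rot: [-3.142, -0.0, -3.06]
force: [-0.0, 0.6, 0.3]
width: 0.0876
gripper_force: 0.0
```

Run:
```python
from h import *
im,d=grab("scene"); cv2.imwrite("pics/s1.png",cv2.resize(im[100:280,190:420],None,fx=3,fy=3)); print(arm.get_state()['eef_pos'],arm.get_state()['ee_rot'],proj("scene",[.4998,-.0514,.05])); P=pts("scene",d);Z=np.nan_to_num(P[...,2],nan=-1)
m=(Z>.107)&(Z<.118)&(abs(P[...,0]-.5)<.05)&(abs(P[...,1]+.051)<.05); print(m.sum(),P[m].mean(0)); r=cv2.minAreaRect((P[m][:,:2]*1000).astype(np.float32));print(r)
```

```text
[ 0.49949477 -0.05129016  0.16403613] [ 3.14159037e+00  3.07745961e-05 -3.05855685e+00] [301.5937462  219.61070854]
133 [ 0.50306646 -0.04832373  0.11221054]
((501.3436584472656, -48.36528015136719), (39.46637725830078, 43.92352294921875), 89.47682189941406)
```

View pics/s1.png

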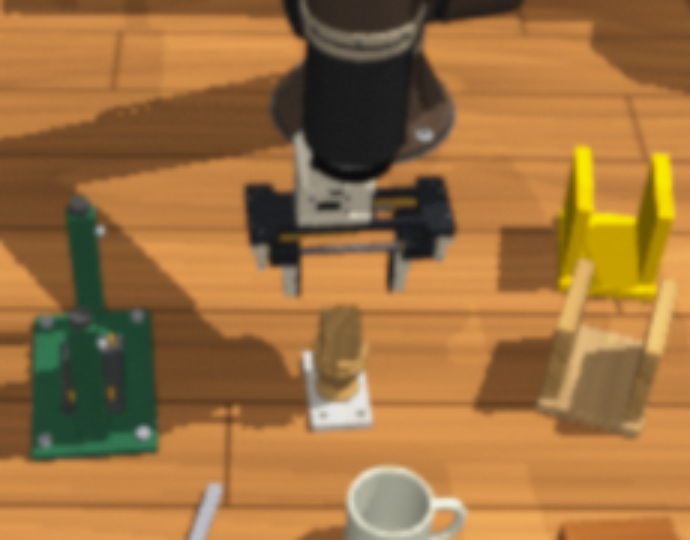

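The capital stands upright at crop (340,370), with the fingers above its y faces. Regrip.

Emit:
move_arm(rows="0 0 0 0 0 0.03 0.0876;0 0 0 0 0 0.03 0.0876;0 0 0 0 0 0.018 0.0876;0 0 0 0 0 0 0.0876;0 0 0 0 0 0 0.03;0 0 0 0 0 0 0.03;0 0 0 0 0 0 0.03;0 0 0 0 0 0 0.03")

```text
t: 10.02
eef_pos: [0.4997, -0.0512, 0.0864]
ee_rot: [3.141, 0.001, -3.061]
force: [-0.0, -1.0, -1.2]
width: 0.0534
gripper_force: 0.0
```

Emit:
move_arm(rows="0 0 0 0 0 0 0.03;0 0 0 0 0 0 0.03;0 0 0 0 0 -0.01 0.03;0 0 0 0 0 -0.03 0.03;0 0 0 0 0 -0.03 0.03;0 0 0 0 0 -0.01 0.03;0 0 0 0 0 0 0.03")

```text
t: 10.9
eef_pos: [0.4993, -0.0512, 0.166]
ee_rot: [3.141, 0.0, -3.061]
force: [-0.0, -0.2, -6.0]
width: 0.0396
gripper_force: 35.0
```

Emit:
move_arm(rows="0 0 0 0 0 -0.04 0.03;0 0 0 0 0 -0.05 0.03;0 0 0 0 0 -0.04 0.03;0 0 0 0.0056 -0.0518 0 0.03;0 0 0 0.0056 -0.0518 0 0.03;0 0 0 0.0056 -0.0518 0 0.03;0 0 0 0.0056 -0.0518 0 0.03;0 0 0 0.0056 -0.0518 0 0.03")

```text
t: 11.9
eef_pos: [0.4916, -0.3129, 0.2937]
ee_rot: [3.14, -0.003, -3.061]
force: [1.3, 1.1, -4.6]
width: 0.0395
gripper_force: 35.0
```

Emit:
move_arm(rows="0 0 0 0 0 0 0.03;0 0 0 0 0 0 0.03")

```text
t: 12.15
eef_pos: [0.4917, -0.3116, 0.2939]
ee_rot: [3.14, -0.003, -3.062]
force: [0.3, 0.1, -5.2]
width: 0.0399
gripper_force: 35.0
```

Emit:
move_arm(rows="0 0 0 0 0 0.03 0.03;0 0 0 0 0 0.04 0.03;0 0 0 0 0 0.04 0.03;0 0 0 0 0 0.03 0.03;0 0 0 0 0 0.012 0.03;0 0 0 0 0 0 0.03")

```text
t: 12.9
eef_pos: [0.4924, -0.311, 0.1437]
ee_rot: [3.141, -0.001, -3.06]
force: [-0.4, 0.0, -5.7]
width: 0.0393
gripper_force: 35.0
```

Run:
```python
from h import *
im,d=grab("scene"); cv2.imwrite("pics/s2.png",cv2.resize(im[130:270,150:290],None,fx=4,fy=4,interpolation=cv2.INTER_CUBIC)); s=arm.get_state(); print(s['eef_pos'],s['force'],s['moment'],s['ee_rot'])
```

```text
[ 0.49310828 -0.3114462   0.14480115] [-0.0332869  -0.37533845 -4.61364941] [ 0.01981988 -0.21708559 -0.00066038] [-3.14103308e+00  5.35886385e-04 -3.05990290e+00]
```

View pics/s2.png

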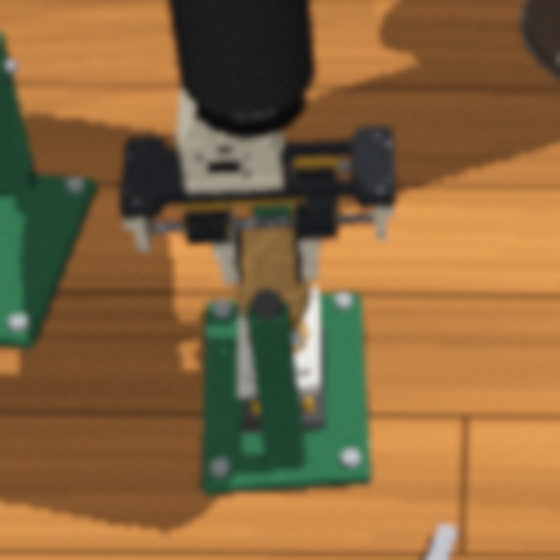

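The capital hangs between the posts, just above the pilot, with its plate lined up with the stud plate below (crop (280,400)). Lower gently onto the pilot.

Emit:
move_arm(rows="0 0 0 0 0 0.004 0.03;0 0 0 0 0 0.004 0.03;0 0 0 0 0 0.003 0.03;0 0 0 0 0 0 0.03")

```text
t: 13.45
eef_pos: [0.4922, -0.3117, 0.1328]
ee_rot: [3.141, -0.0, -3.061]
force: [-0.1, 1.0, -5.6]
width: 0.04
gripper_force: 35.0
```

Emit:
move_arm(rows="0 0 0 0 0 0.002 0.03;0 0 0 0 0 0.002 0.03;0 0 0 0 0 0.002 0.03;0 0 0 0 0 0.001 0.03;0 0 0 0 0 0 0.03")

```text
t: 14.08
eef_pos: [0.4927, -0.3114, 0.126]
ee_rot: [3.141, 0.0, -3.061]
force: [1.6, 2.4, -6.4]
width: 0.04
gripper_force: 35.0
```

Emit:
move_arm(rows="0 0 0 0 0 0.001 0.03;0 0 0 0 0 0.001 0.03;0 0 0 0 0 0.001 0.03;0 0 0 0 0 0.001 0.03;0 0 0 0 0 0 0.03")

```text
t: 14.7
eef_pos: [0.4927, -0.3115, 0.1221]
ee_rot: [3.141, 0.001, -3.061]
force: [1.8, 5.4, -3.2]
width: 0.0399
gripper_force: 35.0
```

Emit:
move_arm(rows="0 0 0 -0.0002 0.0006 0 0.03;0 0 0 0 0 0.001 0.03;0 0 0 0 0 0.001 0.03;0 0 0 0 0 0.001 0.03;0 0 0 0 0 0 0.03")

```text
t: 15.32
eef_pos: [0.4926, -0.3112, 0.1189]
ee_rot: [-3.142, -0.0, -3.061]
force: [1.6, 2.4, -5.8]
width: 0.04
gripper_force: 35.0
```

Past the stud tips with no upward force, so the studs are in their holes. Continue down.

Emit:
move_arm(rows="0 0 0 -0.0001 0.0003 0.0015 0.03;0 0 0 0 0 0.0015 0.03;0 0 0 0 0 0.0015 0.03;0 0 0 0 0 0.0015 0.03;0 0 0 0 0 0 0.03")

```text
t: 15.95
eef_pos: [0.4925, -0.3108, 0.1128]
ee_rot: [3.141, -0.0, -3.061]
force: [0.6, 0.1, -6.5]
width: 0.0397
gripper_force: 35.0
```

Emit:
move_arm(rows="0 0 0 0 0 0.0007 0.03;0 0 0 0 0 0.0007 0.03;0 0 0 0 0 0.0005 0.03;0 0 0 0 0 0 0.03")

```text
t: 16.45
eef_pos: [0.4926, -0.3108, 0.1113]
ee_rot: [-3.142, -0.0, -3.061]
force: [-1.2, 0.7, -3.9]
width: 0.0398
gripper_force: 35.0
```

Emit:
move_arm(rows="0 0 0 0 0 0.0005 0.03;0 0 0 0 0 0.0005 0.03;0 0 0 0 0 0 0.03")

```text
t: 16.82
eef_pos: [0.4926, -0.3109, 0.1112]
ee_rot: [-3.141, 0.0, -3.061]
force: [-3.4, 1.8, 6.7]
width: 0.0399
gripper_force: 35.0
```

Contact came at TCP z 0.111, so the underside is at about 0.025: home. One light press, then release and retreat straight up.

Emit:
move_arm(rows="0 0 0 0 0 0.0004 0.03;0 0 0 0 0 0 0.03;0 0 0 0 0 0 0.0876;0 0 0 0 0 0 0.0876;0 0 0 0 0 0 0.0876;0 0 0 0 0 0 0.0876;0 0 0 0 0 0 0.0876;0 0 0 0 0 0 0.0876")

```text
t: 17.82
eef_pos: [0.4927, -0.3108, 0.1097]
ee_rot: [-3.142, -0.0, -3.061]
force: [-0.1, -0.5, -0.5]
width: 0.0872
gripper_force: 0.0
```

Emit:
move_arm(rows="0 0 0 0 0 -0.01 0.0876;0 0 0 0 0 -0.03 0.0876;0 0 0 0 0 -0.05 0.0876;0 0 0 0 0 -0.05 0.0876;0 0 0 0 0.05 0 0.0876;0 0 0 0 0.06 0 0.0876;0 0 0 0 0.06 0 0.0876;0 0 0 0 0.04 0 0.0876")

```text
t: 18.82
eef_pos: [0.4754, -0.0995, 0.2509]
ee_rot: [3.141, 0.002, -3.06]
force: [0.9, 0.2, -0.6]
width: 0.0876
gripper_force: 0.0
```

Run:
```python
from h import *
o=[]
for n,(a,b,c,e) in (("top",(180,275,300,395)),("scene",(140,265,150,275))):
    im,d=grab(n); o.append(cv2.resize(im[a:b,c:e],(390,390),interpolation=cv2.INTER_CUBIC)); P=pts(n,d); Z=np.nan_to_num(P[...,2],nan=-1)
    k=(abs(P[...,0]-.4925)<.035)&(abs(P[...,1]+.311)<.035)&(Z>.1)&(Z<.18); r=cv2.minAreaRect((P[k][:,:2]*1000).astype(np.float32)); t=k&(Z>.125); print(n,k.sum(),r,np.median(P[t],0))
cv2.imwrite("pics/fin.png",np.hstack(o)); print(arm.get_state()['eef_pos'],arm.get_state()['t'])
```

```text
top 301 ((490.7449035644531, -310.6098327636719), (44.935279846191406, 52.61287307739258), 80.84386444091797) [ 0.49176871 -0.31124951  0.13735176]
scene 155 ((492.8721923828125, -304.5909423828125), (44.815738677978516, 43.623050689697266), 0.7906044721603394) [ 0.49586255 -0.30489237  0.13701731]
[ 0.47561082 -0.09864619  0.25102384] 18.925
```

View pics/fin.png

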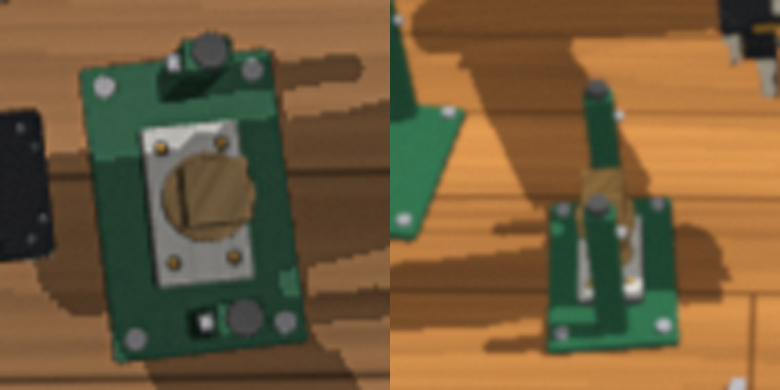

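The capital is flat on the stud plate with four brass studs showing through its holes, at (161,147), (221,143), (174,263) and (234,257). The tenon top is at z = 0.137, which matches 25 + 112 mm. The gripper is clear, so I'm handing in.

```bash
python3 -c "
from station import arm
print(arm.job_done())"
```

```text
the job is handed in; nothing more can be done
None
```

The capital was stood on the bench, regripped by its other two faces, and set fully home on the carving stand's studs and released; the job was handed in at about 19 s, and the mallet, mug and chisel were left alone.

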